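# Make up two water-test kits

### The arm

A 7-joint arm with a two-finger parallel gripper is mounted at the origin on the work surface. World frame = base frame: x ahead of the robot, y to its left, z up, the work surface at z = 0. Lengths are in mm, angles in rad, forces in N, time in s.
With the tool pointing down it reaches from about 425 to 950 mm from the base axis. Payload 4.7 kg.
Tool frame: the origin (TCP) lies at the very end of the fingers, on their centre line; the grasp point (between the pads) lies 19 mm behind it; z points along the fingers, y is the line along which they close (so a half turn about z gives the same grasp; the last joint's range is limited). The gripper opens to 85 mm and grips with 20 to 120 N. Pads are 22 mm wide; open, the fingers measure 114 mm over their backs; the gripper's body (76 mm by 85 mm) begins 54 mm behind the grasp point. The pads swing forward as they close: fully open they stand 13 mm farther back than shut.
Start: joints at [-0.029, 0.469, -0.049, 1.532, 0.024, 1.141, -0.082], TCP at [675.017, 0.046, 231.335] pointing down, gripper open.
Joint ranges: [-2.59, 2.59], [-0.33, 1.99], [-1.39, 1.29], [0.1, 2.45], [-1.04, 4.18], [0.21, 1.99], [-2.66, 2.66]. Speed limits (rad/s): [2.57, 2.57, 3.14, 3.14, 3.14, 3.14, 3.14].

### API

Orientations are given as a unit quaternion [w, x, y, z].
In Python, from bench import bot, camera, telemetry gives the robot as it stands. Calls block until the motion is done:
- bot.movep(position, orientation): joint-space move of the TCP to a pose.
- bot.move_straight(position, vel=150, rotation=None, threshold=None): straight line of the TCP; rotation=None keeps the orientation; vel is the mean speed in mm/s. With threshold (N) it stops when the force on the tool has changed by that much, and returns True; else False.
- bot.movej(angles): joint-space move.
- bot.gripper_to(opening, squeeze=None): finger opening in mm; squeeze is the grip in N (None keeps the last); returns when the fingers have stopped.
- bot.hold(seconds).
- bot.inverse_kinematics(position, orientation): joint angles nearest the present ones, or None.
- camera(name): name is "scene" or "side" or "wrist"; returns a dict with "frame" (480x640x3 uint8, red, green, blue), "fov_y" (degrees; the focal length in pixels is half the picture's height over the tangent of half this angle, whatever the lens; pixels are square), "cx", "cy" (the principal point, pixels), "cam_to_world" (4x4, takes a point from camera to world coordinates). Camera axes: x right, y down, z forward; pixel columns grow to the right and rows downward; lengths in mm; the calibration is good to about 2 mm. A picture is of the moment at which its call begins. There is no depth.
A pose or a line that the arm cannot do raises bot.PlanningError and nothing moves.
- bot.finish_job(): hands the job in; it is judged then, once.
Readings, each from a call of its own:
- telemetry.get_t(): time.
- telemetry.get_qpos(): joint angles.
- telemetry.get_qvel(): joint speeds.
- telemetry.get_effort(): joint torques, N m.
- telemetry.get_ee_pos(): TCP position.
- telemetry.get_orientation(): TCP orientation.
- telemetry.get_contact_force(): force on the tool from outside, world axes, zero at the start.
- telemetry.get_ft_torque(): the same for the moment, N m.
- telemetry.get_grip_width(): finger opening in mm.
- telemetry.get_grasp_force(): force on a finger pad.
Only numpy, scipy, OpenCV 4.12 (cv2) and the standard library are available. Lean on these libraries where they do the work, as an engineer would, in place of code of your own. Each camera call takes 0.05 s, during which the arm holds its last target. There are 200 camera calls.

### The job

Make up the two test kits. The tray with the loop handles gets the aluminium base block standing in its larger compartment, the grey tube block stacked on that block, the right way round with its lugs fully home in the notches, and the tall dropper bottle in its smaller compartment; the plain tray gets the squat jar in one compartment and the cuvette case in the other, whichever way round. Everything ends upright, flat on its tray or block and let go, and the mug and the beaker are left standing where they are.

Things in the scene. Friction and masses are not known exactly. Their poses are not given: they have to be found in the camera images.
- loop_tray: low steel tray with a wire loop at each short end (17 mm out) and one off-centre cross wall; 98 (x) x 192 (y) x 14 mm, floor and walls 4 thick, fixed. Origin under its middle at table height, y along its length. Inside: larger compartment 90 (x) x 110 (y), centre at y = +37 mm; smaller one 90 x 70, centre at y = -57 mm.
- plain_tray: low steel tray without loops, divided across its middle; 92 (x) x 172 (y) x 14 mm, floor and walls 4 thick, fixed. Origin under its middle at table height, y along its length. Two equal compartments, each 84 (x) x 80 (y) mm inside, centres at y = +42 and -42 mm.
- base_block: loose plain aluminium block 70 (x) x 46 (y) x 36 mm, 0.2 kg, no holes. Origin: centre of its underside. Its top has a notch at each end, 9 deep, open to the end, reaching 14 mm in, centred on y = 0: 30 mm wide at the -x end, 14 mm wide at the +x end. Pick it across the 46 mm.
- tube_block: loose grey block with six dark dots on top, 70 (x) x 46 (y) x 42 mm, 0.09 kg. Stands on two lugs 8 high, 12 long, flush with its ends: 26 mm wide at -x, 10 at +x. Its top is notched like the base block, wide notch over wide lug. Origin: centre underneath, at the lugs' feet. Seated, x axes alike, it is 28 mm above the base block's origin (36 if not home); 2 mm play. Pick it across the 46 mm.
- bottle: loose tall slim white plastic dropper bottle with a grey cap and nozzle, body 36 mm diameter up to 66 mm, 96 mm high in all (grip the body high, at 50 to 60 mm, so that the nozzle clears the palm), 0.09 kg, standing. Origin at the centre of its base, z up.
- jar: loose squat round white plastic jar with a grey screw lid, 54 mm diameter, the lid (from 36 mm up) 56 mm, 50 mm high, 0.11 kg. Origin at the centre of its base.
- case: loose small rectangular cuvette case, white with a grey lid and a paper patch on top, 60 (x) x 36 (y) x 44 (z) mm, 0.10 kg. Origin at the centre of its base. Pick it across its 36 mm width.
- mug: white mug, 80 mm diameter, 85 high, with a handle on its +y side, standing among the stock; not part of the kits. Origin at the centre of its base.
- beaker: clear glass beaker, 68 mm diameter, 85 high, standing among the stock; not part of the kits. Origin at the centre of its base.

How it is judged (in metres and radians):
At the end, for the whole second after the job is handed in: Base block flat inside the loop tray's larger compartment, tube block on it within 4 mm with both lugs in the notches (within 2.5 mm of fully down), bottle in the smaller compartment, jar and case each in its own compartment of the plain tray; all on the floor, upright within 0.09 rad, at rest (angle between each of base_block, tube_block, bottle, jar, case's own z axis and vertical below 0.09 rad and linear speed of each of base_block, tube_block, bottle, jar, case below 0.02 m/s and x of base_block in the frame of loop_tray between -0.045 and 0.045 m and y of base_block in the frame of loop_tray between -0.018 and 0.092 m and z of base_block in the frame of loop_tray between 0.0015 and 0.0075 m and x of tube_block in the frame of base_block between -0.004 and 0.004 m and y of tube_block in the frame of base_block between -0.004 and 0.004 m and z of tube_block in the frame of base_block between 0.025 and 0.0305 m and angle between the x axis of tube_block and the x axis of base_block, either way round below 0.2 rad and x of bottle in the frame of loop_tray between -0.045 and 0.045 m and y of bottle in the frame of loop_tray between -0.092 and -0.022 m and z of bottle in the frame of loop_tray between 0.0015 and 0.0075 m and ((x of jar in the frame of plain_tray between -0.042 and 0.042 m and y of jar in the frame of plain_tray between 0.002 and 0.082 m and z of jar in the frame of plain_tray between 0.0015 and 0.0075 m and x of case in the frame of plain_tray between -0.042 and 0.042 m and y of case in the frame of plain_tray between -0.082 and -0.002 m and z of case in the frame of plain_tray between 0.0015 and 0.0075 m) or (x of jar in the frame of plain_tray between -0.042 and 0.042 m and y of jar in the frame of plain_tray between -0.082 and -0.002 m and z of jar in the frame of plain_tray between 0.0015 and 0.0075 m and x of case in the frame of plain_tray between -0.042 and 0.042 m and y of case in the frame of plain_tray between 0.002 and 0.082 m and z of case in the frame of plain_tray between 0.0015 and 0.0075 m))); the robot touches nothing.
It fails at once if the mug was shoved (over 40 mm) or knocked over (distance of mug from where it was at the start of the episode above 0.04 m or angle between mug's own z axis and vertical above 0.5 rad).
It fails at once if the beaker was shoved (over 40 mm) or knocked over (distance of beaker from where it was at the start of the episode above 0.04 m or angle between beaker's own z axis and vertical above 0.5 rad).
It also fails if it takes over 128 s, if anything falls off the work surface, if the arm or the gripper's body presses on something with over 40 N, if the wrist force passes 120 N, or if a joint passes its speed limit or range.

## Working session

There is one attempt and no reset: what is moved stays moved. The work goes in short steps, each a Python script; the robot and the scene stay as the last script left them, time stands still between calls to the robot, and variables do not carry over. Pictures are saved under pics/ and viewed, at most 14 in all, crops included, and the job is handed in when it is done.

```bash
ls; mkdir -p pics
python3 - <<'E'
from bench import bot, camera, telemetry
import cv2,numpy as np
for n in ["scene","side"]:
    c=camera(n); cv2.imwrite(f"pics/{n}0.png",c["frame"][:,:,::-1])
    print(n,c["fov_y"],c["cx"],c["cy"],np.round(c["cam_to_world"],3).tolist())
c=camera("wrist"); cv2.imwrite("pics/wrist0.png",c["frame"][:,:,::-1]);print(c["fov_y"],c["cx"],c["cy"],np.round(c["cam_to_world"],3).tolist())
print(telemetry.get_t(),telemetry.get_orientation())
E
```

```text
pics
scene 54.59789408591683 318.77929217577787 236.95366591800564 [[0.316, 0.736, -0.599, 1155.29], [0.949, -0.25, 0.193, -231.076], [-0.008, -0.63, -0.777, 934.756], [0.0, 0.0, 0.0, 1.0]]
side 43.1897214465845 314.450739324792 246.3084330905187 [[0.954, -0.176, 0.244, 158.555], [-0.301, -0.551, 0.779, -1091.93], [-0.003, -0.816, -0.578, 825.95], [0.0, 0.0, 0.0, 1.0]]
71.0015638182172 318.6691543498777 238.10963203916586 [[1.0, 0.001, -0.002, 674.456], [0.001, -0.964, -0.265, 66.711], [-0.002, 0.265, -0.964, 372.562], [0.0, 0.0, 0.0, 1.0]]
0.15 [-5.26760704e-04  7.07091060e-01  7.07122090e-01 -5.52975484e-04]
```

View pics/scene0.png

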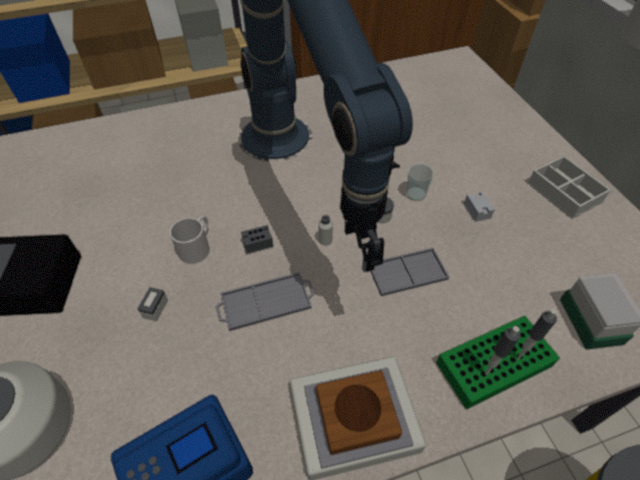

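View pics/side0.png

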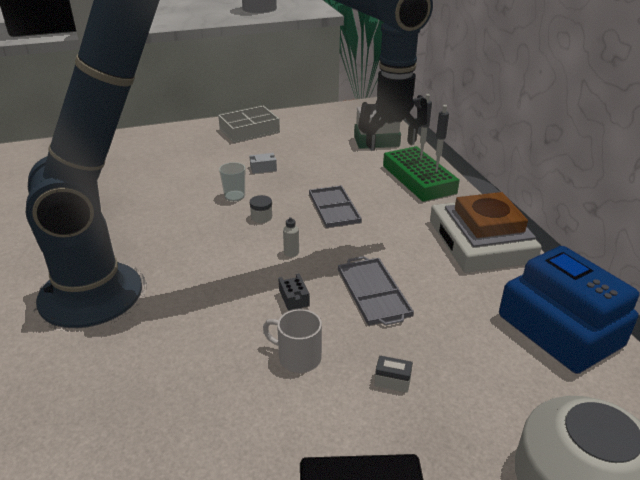

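The scene view shows the mug (190,242), tube block (257,238), bottle (325,232), jar (385,210), beaker (418,183), base block (480,206), case (152,302), loop tray (265,300) and plain tray (410,270). The side view shows the same items, with the jar at (261,208) and the base block at (263,163).

```bash
cat > h.py <<'E'
from bench import bot, camera, telemetry
import cv2, numpy as np
def cast(c,uv,z):
    f=240/np.tan(np.radians(c["fov_y"])/2); T=np.array(c["cam_to_world"])
    uv=np.atleast_2d(np.asarray(uv,float))
    d=np.c_[(uv[:,0]-c["cx"])/f,(uv[:,1]-c["cy"])/f,np.ones(len(uv))]@T[:3,:3].T
    o=T[:3,3]; return (o+d*((z-o[2])/d[:,2])[:,None])[:,:2]
def proj(c,p):
    f=240/np.tan(np.radians(c["fov_y"])/2); T=np.array(c["cam_to_world"])
    q=(np.atleast_2d(p)-T[:3,3])@T[:3,:3]; return np.c_[c["cx"]+f*q[:,0]/q[:,2],c["cy"]+f*q[:,1]/q[:,2]]
def quat(yaw):
    "tool down, closing line (tool y) at angle yaw from world x; start pose = yaw 0"
    a=yaw; q=np.array([0,1,1,0])/np.sqrt(2)   # tool y -> world x
    w=np.array([np.cos(a/2),0,0,np.sin(a/2)])
    return np.array([w[0]*q[0]-w[3]*q[3], w[0]*q[1]-w[3]*q[2], w[0]*q[2]+w[3]*q[1], w[0]*q[3]+w[3]*q[0]])
def shot(name,pic):
    c=camera(name); cv2.imwrite(f"pics/{pic}.png",c["frame"][:,:,::-1]); np.save(f"pics/{pic}.npy",c,allow_pickle=True); return c
def load(pic): return np.load(f"pics/{pic}.npy",allow_pickle=True).item()
E
python3 - <<'E'
from h import *
S=camera("scene");D=camera("side")
for n,u,v,z in [("mug",(190,240),None,45),("tube",(257,238),(294,291),25),("bottle",(325,232),(291,238),45),("jar",(387,210),(261,209),25),("beaker",(418,183),(233,182),42),("base",(480,206),(263,163),18),("case",(152,302),(393,374),22)]:
    print(n,cast(S,u,z).round(),None if v is None else cast(D,v,z).round())
for n,us,vs in [("loop",[(220,295),(302,277),(310,309),(230,327)],[(338,265),(378,259),(410,314),(370,324)]),("plain",[(372,264),(434,251),(447,276),(384,293)],[(310,190),(341,187),(360,221),(328,226)])]:
    a=cast(S,us,10);b=cast(D,vs,10);print(n,a.round().tolist(),b.round().tolist(),a.mean(0).round(),b.mean(0).round())
print(bot.inverse_kinematics([675,0,231],quat(0)),telemetry.get_qpos())
E
```

```text
mug [[ 376. -312.]] None
tube [[ 407. -153.]] [[ 408. -153.]]
bottle [[459.  10.]] [[447.   7.]]
jar [[425. 195.]] [[418. 182.]]
beaker [[375. 306.]] [[373. 309.]]
base [[486. 439.]] [[483. 435.]]
case [[ 510. -424.]] [[ 513. -424.]]
loop [[533.0, -274.0], [546.0, -78.0], [636.0, -87.0], [622.0, -268.0]] [[531.0, -78.0], [625.0, -84.0], [615.0, -276.0], [528.0, -279.0]] [ 584. -177.] [ 575. -179.]
plain [[565.0, 95.0], [577.0, 257.0], [655.0, 251.0], [650.0, 90.0]] [[570.0, 260.0], [655.0, 250.0], [643.0, 76.0], [560.0, 79.0]] [612. 173.] [607. 166.]
[-0.02886093  0.46886153 -0.04858375  1.53287334  0.02414902  1.14044413
 -0.08228501] [-0.02888163  0.46903511 -0.04861086  1.53303114  0.02409317  1.14096889
 -0.08228718]
```

Run:
```python
from h import *
for n,p in [("wL",[500,240,300]),("wR",[510,-270,300])]:
    bot.movep(p,quat(0)); bot.hold(.2); c=shot("wrist",n); print(telemetry.get_t(),telemetry.get_ee_pos(),np.round(c["cam_to_world"][:3,3]))
```

```text
1.6667 [500.70217787 239.00212681 299.54143277] [501. 306. 442.]
3.7667 [ 510.35526841 -269.28071512  299.98210495] [ 510. -202.  442.]
```

View pics/wL.png

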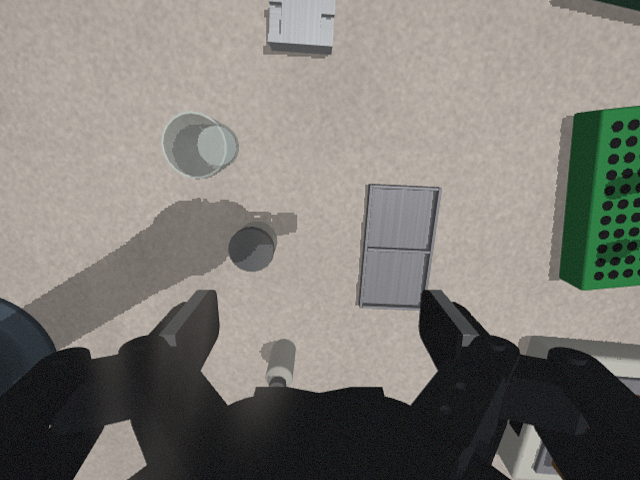

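View pics/wR.png

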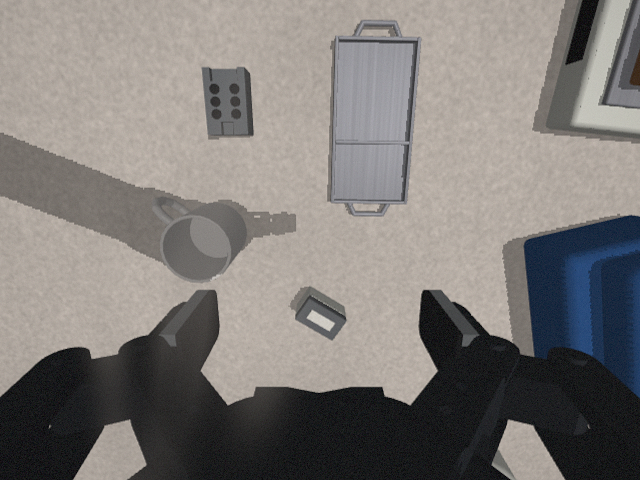

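The left wrist view shows the plain tray with corners (369,185), (439,188), (429,308), (360,306), the jar lid at (252,247), and the base block at the top around (302,25). The right wrist view shows the loop tray with corners (336,38), (420,39), (408,203), (332,201), its larger compartment at +y. It also shows the tube block at (228,102), wide notch at the top, and the case at (321,315). I'll look from closer above each loose part.

Run:
```python
from h import *
L,R=load("wL"),load("wR")
for n,c,us in [("loop",R,[(336,38),(420,39),(408,203),(332,201)]),("plain",L,[(369,185),(439,188),(429,308),(360,306)])]:
    a=cast(c,us,14); print(n,a.round(1).tolist(),a.mean(0).round(1),[np.linalg.norm(a[i]-a[(i+1)%4]).round(1) for i in range(4)])
print("jar",cast(L,(252,247),50).round(1))
P=[("case",[512,-491]),("tube",[407,-220]),("bottle",[453,-57]),("jar",[422,123]),("base",[485,370])]
ims=[]
for n,p in P:
    bot.movep(p+[160],quat(0)); bot.hold(.2); c=shot("wrist","c_"+n)
    x,y=proj(c,[p[0],p[1]+67,40])[0]; x,y=int(x),int(y); 
    im=c["frame"][max(0,y-130):max(0,y-130)+260,x-130:x+130,::-1]; print(n,x-130,max(0,y-130)); ims.append(cv2.copyMakeBorder(im,0,260-im.shape[0],0,0,0))
ims.append(ims[0]*0)
cv2.imwrite("pics/m.png",np.vstack([np.hstack(ims[:3]),np.hstack(ims[3:])])); print(telemetry.get_t())
```

```text
loop [[529.4, -84.3], [624.8, -85.1], [624.7, -272.8], [527.2, -270.5]] [ 576.5 -178.2] [np.float64(95.4), np.float64(187.7), np.float64(97.6), np.float64(186.2)]
plain [[564.0, 257.4], [652.7, 253.4], [654.2, 86.3], [557.7, 89.5]] [607.2 171.7] [np.float64(88.8), np.float64(167.1), np.float64(96.6), np.float64(167.9)]
jar [[419.2 186.7]]
case 186 17
tube 188 13
bottle 189 12
jar 188 12
base 188 12
9.6333
```

View pics/m.png

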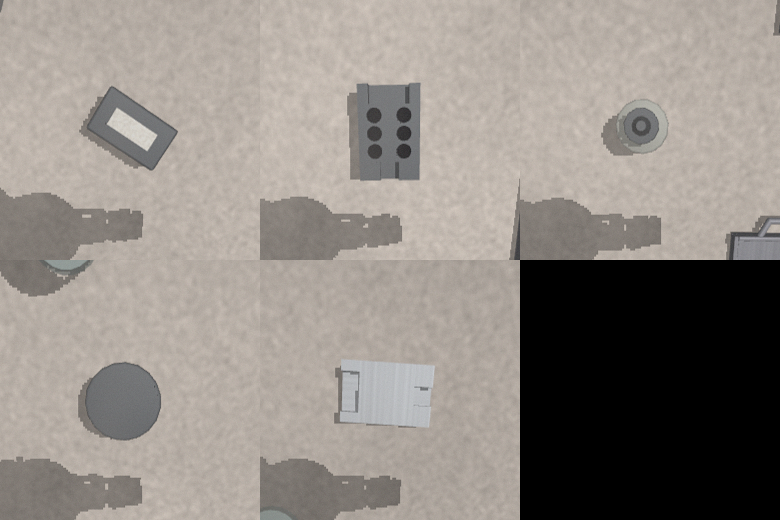

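The close views are clear. The case's long axis runs at about -34°. The tube block has its wide notch at +y and the base block has its wide notch at -x. The bottle and jar are both well inside the frame. Next I measure all five and pick up the base block.

```bash
cat >> h.py <<'E'
def blob(c,guess,z,win=90,thr=14,show=False):
    "largest non-beige blob near the guess, as rectangle in world at height z: centre, sizes, long-axis angle; and circle"
    f=cv2.GaussianBlur(c["frame"],(3,3),0).astype(int); m=((f[:,:,0]-f[:,:,2])<thr).astype(np.uint8)*255
    k=np.zeros_like(m); x,y=proj(c,[*guess,z])[0].astype(int); k[max(0,y-win):y+win,max(0,x-win):x+win]=255
    m=cv2.morphologyEx(m&k,cv2.MORPH_OPEN,np.ones((3,3)))
    cs=max(cv2.findContours(m,cv2.RETR_EXTERNAL,cv2.CHAIN_APPROX_NONE)[0],key=cv2.contourArea)
    w=cast(c,cs[:,0],z).astype(np.float32)
    (ctr,s,a)=cv2.minAreaRect(w); a=np.radians(a)
    if s[1]>s[0]: a+=np.pi/2; s=s[::-1]
    a=(a+np.pi/2)%np.pi-np.pi/2
    return np.round(ctr,1),np.round(s,1),round(a,3),np.round(cv2.minEnclosingCircle(w),1) if 0 else cv2.minEnclosingCircle(w)
E
python3 - <<'E'
from h import *
for n,g,z in [("case",[512,-424],44),("tube",[407,-153],42),("bottle",[453,8],66),("jar",[420,188],50),("base",[485,437],36)]:
    c=load("c_"+n); f=c["frame"]; x,y=proj(c,[*g,z])[0].astype(int)
    for t in (14,20): print(n,t,*blob(c,g,z,thr=t))
f=load("c_base")["frame"].astype(int); print((f[:,:,0]-f[:,:,2])[20:60,300:340].mean())
for p,a in [([485,437],1.5),([485,437],-1.57),([577,-141],0),([577,-141],-3.1)]:print(bot.inverse_kinematics(p+[20],quat(a)))
E
```

```text
case 14 [ 509.9 -424.8] [63.3 42.1] -0.573 ((510.1848449707031, -425.7607116699219), 36.197120666503906)
case 20 [ 510.8 -428. ] [143.  129.3] 0.002 ((510.83319091796875, -432.56280517578125), 93.3679428100586)
tube 14 [ 402.8 -154.5] [70.4 53.7] 1.57 ((403.6152038574219, -154.5289306640625), 43.06231689453125)
tube 20 [ 406.4 -156.5] [142.8 128.7] -0.001 ((406.3959655761719, -161.14659118652344), 93.06987762451172)
bottle 14 [443.7   9.5] [44.7 35.4] 0.708 ((442.6272888183594, 10.763872146606445), 22.862234115600586)
bottle 20 [452.5   4.8] [129.9 117.2] -0.003 ((452.50531005859375, 0.5620146989822388), 84.64936828613281)
jar 14 [414.5 182.6] [60.  55.6] -0.23 ((413.89117431640625, 180.47738647460938), 31.078088760375977)
jar 20 [419.2 184.5] [138.7 125.1] -0.003 ((419.21575927734375, 180.14505004882812), 90.50303649902344)
base 14 [480.  434.5] [74.9 48.3] -0.067 ((480.3419189453125, 434.122314453125), 43.519107818603516)
base 20 [484.5 433.4] [146.2 131.6] -0.002 ((484.52783203125, 428.6253967285156), 95.2366943359375)
16.27375
[-0.55042335  0.69322646 -0.35464866  1.73467928  0.32384055  0.77171029
  0.43600475]
[-0.98778537  0.67702492  0.27121823  1.76360955 -0.25293727  0.73512307
 -2.15492431]
[ 0.11156928  0.59345315  0.07658173  1.90135909 -0.07081659  0.64934869
  0.23153378]
[-0.27149802  0.67430364  0.6113461   1.92426238 -0.57262539  0.72265195
 -2.42016321]
```

```bash
sed -i 's/m=((f\[:,:,0\]-f\[:,:,2\])<thr)/m=((f[:,:,2]+.5)\/(f[:,:,0]+.5)>thr)/; s/thr=14/thr=.955/' h.py
python3 - <<'E'
from h import *
for n,g,z in [("case",[512,-424],44),("tube",[407,-153],42),("bottle",[453,8],66),("jar",[420,188],50),("base",[485,437],36)]:
    c=load("c_"+n)
    for t in (.94,.97): print(n,t,*blob(c,g,z,thr=t))
f=load("c_base")["frame"].astype(int);r=f[:,:,2]/f[:,:,0]; print(np.percentile(r[20:60,300:340],[5,50,95]),np.percentile(r[220:245,200:240],[5,50,95]))
E
```

```text
case 0.94 [ 512.6 -423.4] [59.6 35.8] -0.574 ((512.511474609375, -423.4161376953125), 33.315589904785156)
case 0.97 [ 512.6 -423.4] [58.8 35.1] -0.569 ((512.8719482421875, -423.4349060058594), 33.13080978393555)
tube 0.94 [ 405.8 -154.7] [69.8 46.4] -1.563 ((406.2770690917969, -154.75924682617188), 41.22442626953125)
tube 0.97 [ 405.8 -154.8] [69.1 45.5] -1.554 ((405.9251403808594, -154.69613647460938), 40.97559356689453)
bottle 0.94 [447.2  12.7] [34.3 33.6] -0.003 ((447.2070617675781, 12.60090446472168), 17.389429092407227)
bottle 0.97 [446.8  13.2] [22.9 22.6] -0.003 ((446.7584228515625, 13.214778900146484), 11.920666694641113)
jar 0.94 [416.5 182.4] [54.7 54.3] -0.003 ((416.5127868652344, 182.07626342773438), 27.768423080444336)
jar 0.97 [416.8 182.1] [53.9 53.7] 0.774 ((416.6708679199219, 182.17970275878906), 27.336833953857422)
base 0.94 [481.9 434.7] [70.9 47.1] -0.064 ((481.73614501953125, 434.9060974121094), 41.58602523803711)
base 0.97 [481.9 434.7] [69.8 46.2] -0.065 ((481.8507995605469, 434.6543884277344), 41.28356170654297)
[0.89284705 0.90588235 0.91764706] [0.89256198 0.91056911 0.928     ]<stdin>:5: RuntimeWarning: divide by zero encountered in divide
```

```bash
cat >> h.py <<'E'
def pick(xy,yaw,z,open_,squeeze=45,up=180):
    bot.gripper_to(open_); bot.movep([*xy,up],quat(yaw)); bot.move_straight([*xy,z+40],vel=250); bot.move_straight([*xy,z],vel=80)
    bot.gripper_to(0,squeeze); print("grip",telemetry.get_grip_width(),telemetry.get_grasp_force()); bot.move_straight([*xy,up],vel=200)
    print("held",telemetry.get_grip_width(),telemetry.get_t())
def place(xy,yaw,z,open_,up=180,release=True):
    bot.movep([*xy,up],quat(yaw)); bot.move_straight([*xy,z+12],vel=200)
    hit=bot.move_straight([*xy,z-4],vel=20,threshold=4); print("hit",hit,telemetry.get_ee_pos(),telemetry.get_contact_force().round(1))
    if release: bot.gripper_to(open_); bot.hold(.1); bot.move_straight([*xy,up],vel=200); print(telemetry.get_t())
E
python3 - <<'E'
from h import *
pick([481.9,434.7],-.065+np.pi/2,8,75)
bot.movep([577,-141,200],quat(0)); bot.hold(.2); c=shot("wrist","g1"); print(telemetry.get_ee_pos())
E
```

```text
grip 45.09987742343742 48.899667263031006
held 45.339956066970565 13.7667
[ 577.17543553 -140.31023714  199.92353636]
```

View pics/g1.png

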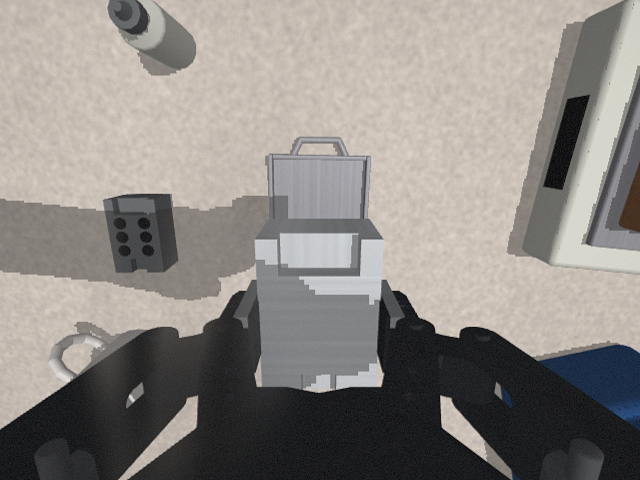

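The base block is held square with its wide notch toward +y. The tray's +y rim corners are at about (268,156) and (371,156).

Run:
```python
from h import *
print(cast(load("g1"),[(268,156),(371,156)],14))
place([577,-141],0,12,62)
bot.movep([577,-208,160],quat(0)); bot.hold(.2); c=shot("wrist","g2")
```

```text
[[528.76091036 -82.74467542]
 [626.38591312 -82.53783971]]
hit True [ 577.01383872 -140.97141105   12.68285962] [-1.1 -0.5  3.7]
19.2917
```

View pics/g2.png

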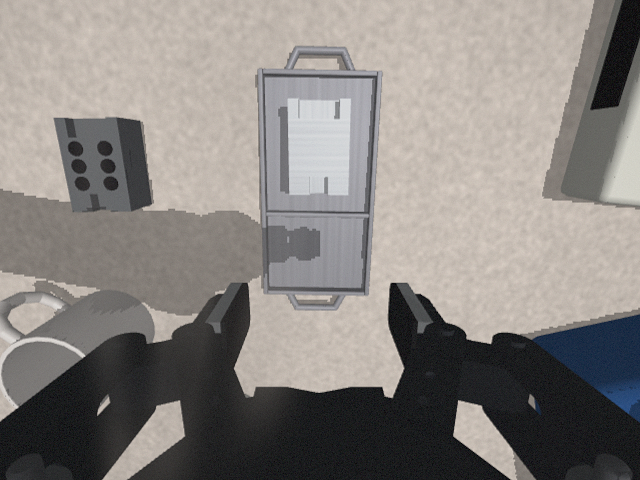

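The base block sits flat in the larger compartment, with top corners near (289,98), (351,98), (350,195) and (287,194). Next I measure it and fetch the tube block.

```bash
cat >> h.py <<'E'
def bright(c,guess,z,lo,win=75):
    g=cv2.cvtColor(c["frame"],cv2.COLOR_RGB2GRAY); x,y=proj(c,[*guess,z])[0].astype(int); k=np.zeros_like(g); k[max(0,y-win):y+win,x-52:x+52]=255
    m=cv2.morphologyEx(((g>lo)*255).astype(np.uint8)&k,cv2.MORPH_CLOSE,np.ones((3,3))); cs=max(cv2.findContours(m,cv2.RETR_EXTERNAL,cv2.CHAIN_APPROX_NONE)[0],key=cv2.contourArea)
    return cv2.minAreaRect(cast(c,cs[:,0],z).astype(np.float32))
E
python3 - <<'E'
from h import *
c=load("g2"); g=cv2.cvtColor(c["frame"],cv2.COLOR_RGB2GRAY); print(g[150,265:370:6])
for lo in (165,180): print(bright(c,[577,-141],40,lo))
print(cast(c,[(289,98),(351,98),(350,195),(287,194)],40))
pick([405.8,-154.7],.01,14,70)
E
```

```text
[ 81 159 163 116 208 209 208 209 211 211 214 211 211 212 184 170 172 171]
((580.8572998046875, -140.23280334472656), (94.3628921508789, 65.6563491821289), 89.13595581054688)
((576.6812744140625, -141.43934631347656), (46.1720085144043, 70.38194274902344), 0.1089046522974968)
[[ 555.09155818 -106.32017555]
 [ 600.00729425 -106.2034707 ]
 [ 601.20048526 -176.58025702]
 [ 552.10262383 -175.93760622]]
grip 45.03522110844284 45.729129910469055
held 45.3992068423477 23.5417
```

Run:
```python
from h import *
place([577,-141.3],0,46,62,release=False)
```

```text
hit True [ 577.10118329 -141.25134839   46.78155166] [-0.6  0.   3.8]
```

Run:
```python
from h import *
bot.gripper_to(62); bot.hold(.1); bot.move_straight([577,-141.3,180],vel=200)
bot.movep([577,-208,170],quat(0)); bot.hold(.2); c=shot("wrist","g3"); print(blob(c,[577,-141],74)[:3])
pick([447.2,12.6],0,33,60,squeeze=30,up=200)
place([577,-236],0,37,60,up=200)
```

```text
(array([ 576.3, -144.8]), array([119.5,  78. ]), np.float64(1.555))
grip 34.757371839312064 30.147534533170983
held 34.90707295104863 31.325
hit True [ 577.01697549 -235.9977817    37.75356125] [-0.6 -0.4  4. ]
35.3417
```

View pics/g3.png

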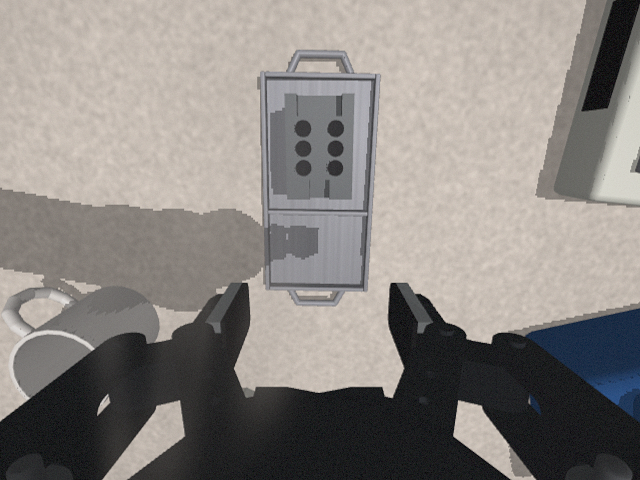

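The tube block is seated with wide over wide, dots at (303–336, 128–168), and the contact height matches fully home. Next are the jar and the case.

Run:
```python
from h import *
pick([416.5,182.1],0,24,82,squeeze=30,up=180)
bot.movep([607,105,190],quat(0)); bot.hold(.2); c=shot("wrist","g4")
r=blob(c,[607,172],14,win=125); print(r[:3])
```

```text
grip 54.8942107793438 30.994434356689453
held 54.65582415702974 39.8917
(array([605.3, 154.3]), array([205.8, 101.8]), np.float64(1.57))
```

View pics/g4.png

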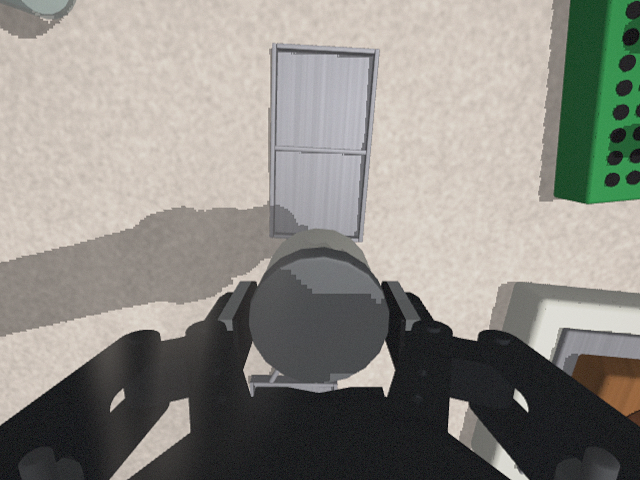

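The jar is held level. The plain tray's rim corners are at (274,44), (378,50), (361,241) and (270,238), with its divider at about y=150.

Run:
```python
from h import *
a=cast(load("g4"),[(273,44),(379,50),(362,241),(270,238)],14); print(a.round(1).tolist())
m=a.mean(0); d=(a[0]+a[1]-a[2]-a[3]); d/=np.linalg.norm(d); yaw=np.arctan2(d[1],d[0])-np.pi/2; print(m,yaw)
A=m+42*d; B=m-42*d; print(A,B)
place(A,yaw,28,78)
pick([512.6,-423.4],-.573+np.pi/2,13,62,squeeze=30)
place(B,yaw+np.pi/2,17,58)
bot.movep([607,80,200],quat(0)); bot.hold(.2); shot("wrist","g5"); S=shot("scene","g6");D=shot("side","g7")
cv2.imwrite("pics/fin.png",np.vstack([np.hstack([S["frame"][130:400,60:460],D["frame"][120:390,150:550]])])[:,:,::-1])
```

```text
[[566.1, 256.4], [656.1, 252.1], [647.9, 83.2], [557.6, 86.0]]
[606.91274758 169.45092852] -0.04921357576199181
[608.9788835  211.40007729] [604.84661165 127.50177976]
hit True [608.96395692 211.46005492  28.87792683] [-0.9  0.1  5.6]
44.2917
grip 35.64637212535347 31.47032730281353
held 35.50957449511978 49.5333
hit True [604.8177611  127.51071278  17.54845872] [-0.3 -0.3  3. ]
54.4583
```

View pics/g5.png

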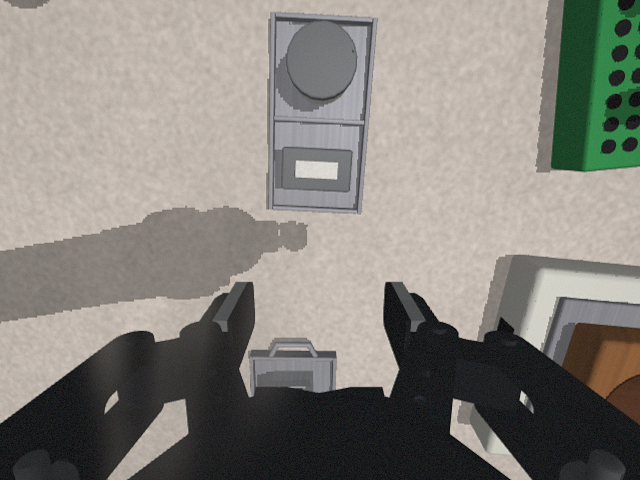

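View pics/fin.png

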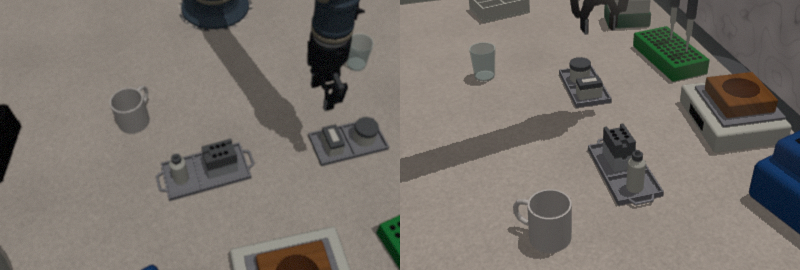

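The jar (321,60) and the case (317,169) sit in the plain tray. The stack and bottle stand in the loop tray, and the mug and beaker haven't moved.

```bash
python3 -c "
from h import *
print(telemetry.get_contact_force(),telemetry.get_t()); print(bot.finish_job())"
```

```text
[-0.64259414 -0.13025325  0.08538602] 55.9917
the job is handed in; nothing more can be done
None
```

Both kits are made up and the job was handed in at 56 s. The tube block is stacked the right way round, and the contact height puts its lugs fully home. The mug and beaker were left where they stood, and the judge's result was not shown to me.

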